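# Stack the blue machine flanges alternately on their stand

## Robot

A 6-joint arm with a two-finger parallel gripper is mounted at the origin on the work surface. World frame = base frame: x ahead of the robot, y to its left, z up, the work surface at z = 0. Lengths are in mm, angles in rad, forces in N, time in s.
With the tool pointing down it reaches from about 350 to 775 mm from the base axis. Payload 7.3 kg.
Tool frame: the origin (TCP) lies at the very end of the fingers, on their centre line; the grasp point (between the pads) lies 19 mm behind it; z points along the fingers, y is the line along which they close (so a half turn about z gives the same grasp; the last joint's range is limited). The gripper opens to 92 mm and grips with 3 to 60 N. Pads are 19 mm wide; open, the fingers measure 130 mm over their backs; the gripper's body (75 mm by 190 mm) begins 47 mm behind the grasp point.
Start: joints at [0.974, 0.342, 1.524, -0, 1.275, -0.146], TCP at [228.724, 472.578, 226.741] pointing down, gripper open.
Joint ranges: [-2.53, 2.53], [-0.77, 2.02], [0.04, 2.7], [-1, 4.14], [0.28, 2.66], [-3.11, 3.11]. Speed limits (rad/s): [2.57, 2.57, 3.14, 3.14, 3.14, 3.14].

## Interface

Orientations are given as [roll, pitch, yaw] about the fixed x, y, z axes, in that order (R = Rz(yaw) Ry(pitch) Rx(roll)).
In Python, from plant import get_obs, vision, workorder gives the robot as it stands.
- The arm moves only by the shell command python3 -m pendant 'ROWS' [OPENING]. ROWS is a JSON object of lists of equal length, an entry for each row: "dp": the shift along the tool's x, y, z in m, a list of three; "rotation": the turn, a rotation vector about the tool's x, y, z in rad, a list of three. A call has 1 to 8 rows; each row is the pose to reach, as a shift and turn from the pose commanded when the call began, along the tool's axes at that moment; what a row does not reach only later rows make up. A row lasts 1/8 s, in which the tool goes at most 62.5 mm and 10.7 degrees, less where a joint would pass 70% of its speed; a pose out of reach is approached as far as the arm can. A call with a gripper value outside its range is refused whole. OPENING is the finger opening in m, from 0 to 0.0918, set as the call begins (- or left out, the last holds). The fingers move at their own pace and stop on an object; the grip force is fixed at half the most. Time passes only in rows, so rows that repeat a pose let the fingers close. It gives the time, the measured TCP pose, the force, the opening and the grip force at its end, in the units of the state.
- get_obs(): the state, without advancing time (a new reading comes with each control period).
- vision.capture(name): name is "side" or "top"; returns a dict with "pixels" (480x640x3 uint8, red, green, blue), "vfov" (degrees; the focal length in pixels is half the picture's height over the tangent of half this angle, whatever the lens; pixels are square), "cx", "cy" (the principal point, pixels), "pose" (4x4, takes a point from camera to world coordinates). Camera axes: x right, y up, looking along -z (the intrinsics and any distortion apply to the point x, -y, -z); pixel columns grow to the right and rows downward; lengths in mm; the calibration is good to about 2 mm. A picture is of the moment at which its call begins. There is no depth.
- workorder.close_job(): hands the job in; it is judged then, once.
The state is a dict: "time": time; "joint_positions": joint angles; "dq": joint speeds; "tau": joint torques, N m; "tool_pos": TCP position; "tcp_rot": TCP orientation; "contact_force": force on the tool from outside, world axes, zero at the start; "moment": the same for the moment, N m; "grip_width": finger opening in mm; "finger_force": force on a finger pad.
Only numpy, scipy, OpenCV 4.12 (cv2) and the standard library are available. Lean on these libraries where they do the work, as an engineer would, in place of code of your own. Each camera call takes 0.05 s, during which the arm holds its last target. There are 200 camera calls.

## Task

Stack the four blue flanges in one straight pile in the middle of the blue-bordered stand, alternately one way up and the other so that hub meets hub and flat face meets flat face, beginning with one flat face down, hub up. Each already lies the way up it is needed, so none has to be turned over. Leave the orange flanges, the glue bottle and the screwdriver where they are.

Things in the scene. Friction and masses are not known exactly. Their poses are not given: they have to be found in the camera images.
- blue_up_a: Blue flange shaped like a hat: a round disc 62 mm across and 8 mm thick lying flat face down, with a round hub 34 mm across and 18 mm high on its middle (26 mm high in all), the hub's end bright steel with a black bore spot. Cast iron, about 0.26 kg. It can be pinched by the hub. Origin: centre of its underside (the disc's flat face); z points up.
- blue_up_b: Blue flange shaped like a hat: a round disc 62 mm across and 8 mm thick lying flat face down, with a round hub 34 mm across and 18 mm high on its middle (26 mm high in all), the hub's end bright steel with a black bore spot. Cast iron, about 0.26 kg. It can be pinched by the hub. Origin: centre of its underside (the disc's flat face); z points up.
- blue_down_a: Blue flange, the same part lying the other way up: it stands on its hub (34 mm across, 18 mm high), with the disc (62 mm across, 8 mm thick) on top, flat face up, showing a black bore spot and four small bolt holes; 26 mm high in all, about 0.26 kg. It can be pinched by the disc's rim. Origin: centre of its underside (the hub's end, on the bench); z points up.
- blue_down_b: Blue flange, the same part lying the other way up: it stands on its hub (34 mm across, 18 mm high), with the disc (62 mm across, 8 mm thick) on top, flat face up, showing a black bore spot and four small bolt holes; 26 mm high in all, about 0.26 kg. It can be pinched by the disc's rim. Origin: centre of its underside (the hub's end, on the bench); z points up.
- blue_stand: The target: round stand fixed to the bench, 110 mm across and 12 mm high, flat pale plywood top with a blue border 15 mm wide, level across. Origin: centre of its underside on the bench (the top is 12 mm above it); z points up.
- orange_stand: Not used: round stand fixed to the bench, 110 mm across and 12 mm high, flat pale plywood top with an orange border 15 mm wide, level across. Origin: centre of its underside on the bench (the top is 12 mm above it); z points up.
- orange_up: To be left alone. Orange flange shaped like a hat: a round disc 62 mm across and 8 mm thick lying flat face down, with a round hub 34 mm across and 18 mm high on its middle (26 mm high in all), the hub's end bright steel with a black bore spot. Cast iron, about 0.26 kg. It can be pinched by the hub. Origin: centre of its underside (the disc's flat face); z points up.
- orange_down: To be left alone. Orange flange, the same part lying the other way up: it stands on its hub (34 mm across, 18 mm high), with the disc (62 mm across, 8 mm thick) on top, flat face up, showing a black bore spot and four small bolt holes; 26 mm high in all, about 0.26 kg. It can be pinched by the disc's rim. Origin: centre of its underside (the hub's end, on the bench); z points up.
- glue: To be left alone. White glue bottle with a red cap, standing, 56 mm across, 150 mm high. Origin: centre of its underside.
- screwdriver: To be left alone. Screwdriver with a green handle lying flat, about 200 mm long, less than 40 mm high. Its length lies along its x axis, handle towards -x; origin near its middle, at bench height.
Not all that is in view belongs to the job. Leave any white look-alike of the blue_down_a alone.

How it is judged (in metres and radians):
On the way, in this order (a step that is already met when the one before it is completed fails the run):
1. a hub-up blue flange lies in the middle of the blue stand, let go (((horizontal distance between blue_up_a and blue_stand below 0.013 m and z of blue_up_a in the frame of blue_stand between 0.007 and 0.017 m and angle between blue_up_a's own z axis and vertical below 0.1 rad) or (horizontal distance between blue_up_b and blue_stand below 0.013 m and z of blue_up_b in the frame of blue_stand between 0.007 and 0.017 m and angle between blue_up_b's own z axis and vertical below 0.1 rad)) and contact force between the fingers and blue_up_a below 0.3 N and contact force between the fingers and blue_up_b below 0.3 N), for 0.2 s.
2. a hub-down blue flange stands on it, hub on hub, let go (all of step 1 and ((horizontal distance between blue_down_a and blue_stand below 0.013 m and z of blue_down_a in the frame of blue_stand between 0.033 and 0.043 m and angle between blue_down_a's own z axis and vertical below 0.1 rad) or (horizontal distance between blue_down_b and blue_stand below 0.013 m and z of blue_down_b in the frame of blue_stand between 0.033 and 0.043 m and angle between blue_down_b's own z axis and vertical below 0.1 rad)) and contact force between the fingers and blue_down_a below 0.3 N and contact force between the fingers and blue_down_b below 0.3 N), for 0.2 s.
3. the other hub-up blue flange lies on that, flat face on flat face, let go (((horizontal distance between each of blue_up_a, blue_up_b and blue_stand below 0.013 m and z of blue_up_a in the frame of blue_stand between 0.007 and 0.017 m and angle between each of blue_up_a, blue_up_b's own z axis and vertical below 0.1 rad and z of blue_up_b in the frame of blue_stand between 0.059 and 0.069 m) or (horizontal distance between each of blue_up_b, blue_up_a and blue_stand below 0.013 m and z of blue_up_b in the frame of blue_stand between 0.007 and 0.017 m and angle between each of blue_up_b, blue_up_a's own z axis and vertical below 0.1 rad and z of blue_up_a in the frame of blue_stand between 0.059 and 0.069 m)) and ((horizontal distance between blue_down_a and blue_stand below 0.013 m and z of blue_down_a in the frame of blue_stand between 0.033 and 0.043 m and angle between blue_down_a's own z axis and vertical below 0.1 rad) or (horizontal distance between blue_down_b and blue_stand below 0.013 m and z of blue_down_b in the frame of blue_stand between 0.033 and 0.043 m and angle between blue_down_b's own z axis and vertical below 0.1 rad)) and contact force between the fingers and blue_up_a below 0.3 N and contact force between the fingers and blue_up_b below 0.3 N and contact force between the fingers and blue_down_a below 0.3 N and contact force between the fingers and blue_down_b below 0.3 N), for 0.2 s.
4. the other hub-down blue flange stands on top, let go (((horizontal distance between each of blue_up_a, blue_up_b and blue_stand below 0.013 m and z of blue_up_a in the frame of blue_stand between 0.007 and 0.017 m and angle between each of blue_up_a, blue_up_b's own z axis and vertical below 0.1 rad and z of blue_up_b in the frame of blue_stand between 0.059 and 0.069 m) or (horizontal distance between each of blue_up_b, blue_up_a and blue_stand below 0.013 m and z of blue_up_b in the frame of blue_stand between 0.007 and 0.017 m and angle between each of blue_up_b, blue_up_a's own z axis and vertical below 0.1 rad and z of blue_up_a in the frame of blue_stand between 0.059 and 0.069 m)) and ((horizontal distance between each of blue_down_a, blue_down_b and blue_stand below 0.013 m and z of blue_down_a in the frame of blue_stand between 0.033 and 0.043 m and angle between each of blue_down_a, blue_down_b's own z axis and vertical below 0.1 rad and z of blue_down_b in the frame of blue_stand between 0.085 and 0.095 m) or (horizontal distance between each of blue_down_b, blue_down_a and blue_stand below 0.013 m and z of blue_down_b in the frame of blue_stand between 0.033 and 0.043 m and angle between each of blue_down_b, blue_down_a's own z axis and vertical below 0.1 rad and z of blue_down_a in the frame of blue_stand between 0.085 and 0.095 m)) and contact force between the fingers and blue_up_a below 0.3 N and contact force between the fingers and blue_up_b below 0.3 N and contact force between the fingers and blue_down_a below 0.3 N and contact force between the fingers and blue_down_b below 0.3 N), for 0.2 s.
At the end, for the whole second after the job is handed in: All four blue flanges are piled on the blue stand: hub up, hub down, hub up, hub down from the bottom, each with its centre within 13 mm (horizontally) of the stand's centre, within 5 mm of its proper height and less than 0.1 rad tilted, at rest and released (all of step 4 and linear speed of each of blue_up_a, blue_up_b, blue_down_a, blue_down_b below 0.02 m/s); the robot touches nothing.
It fails at once if an orange flange is moved by more than 20 mm (distance of any of orange_up, orange_down from where it was at the start of the episode above 0.02 m).
It fails at once if the glue bottle or the screwdriver is moved by more than 25 mm, or the bottle is tipped by more than 0.5 rad (distance of any of glue, screwdriver from where it was at the start of the episode above 0.025 m or angle between glue's own z axis and vertical above 0.5 rad).
It also fails if it takes over 112 s, if anything falls off the work surface, if the arm or the gripper's body presses on something with over 40 N, if the wrist force passes 120 N, or if a joint passes its speed limit or range.

## Working session

There is one attempt and no reset: what is moved stays moved. The work goes in short steps, Python scripts to look and compute and a shell command to move; the robot and the scene stay as the last step left them, time stands still between calls to the robot, and variables do not carry over. Pictures are saved under pics/ and viewed, at most 14 in all, crops included, and the job is handed in when it is done.

```bash
ls; mkdir -p pics
python3 - <<'E'
from plant import get_obs, vision
import cv2
print(get_obs())
for n in("top","side"):
    c=vision.capture(n); print(n,{k:v for k,v in c.items() if k!="pixels"})
    cv2.imwrite(f"pics/{n}0.png",c["pixels"][:,:,::-1])
E
```

```text
pics
{'time': 0.0, 'joint_positions': array([ 9.74018345e-01,  3.42731156e-01,  1.52503220e+00, -3.38387655e-06,
        1.27537695e+00, -1.46008010e-01]), 'dq': array([-1.03592856e-03,  2.71209169e-04, -9.49151072e-04,  4.62706434e-04,
       -3.43548944e-05, -1.12844159e-03]), 'tau': array([ 1.36158003e-03, -4.31250930e+01, -2.44225520e+01,  7.17967772e-02,
        5.59143873e-02, -1.60348536e-04]), 'tool_pos': array([228.47377549, 472.22508324, 226.03527963]), 'tcp_rot': array([-3.14006099e+00, -2.21967282e-04,  2.69082350e+00]), 'contact_force': array([ 0.47667788,  0.50766075, -0.21705746]), 'moment': array([-0.04468414, -0.02235171,  0.01036215]), 'finger_force': 0.0, 'grip_width': 91.6571061732191}
top {'vfov': 44.37575436297439, 'cx': 324.9279927118529, 'cy': 236.81745858188725, 'pose': array([[-2.85964425e-02,  9.85329743e-01, -1.68248450e-01,
         3.69357317e+02],
       [-9.99588357e-01, -2.77985084e-02,  7.09649231e-03,
         1.10848331e+01],
       [ 2.31532901e-03,  1.68382126e-01,  9.85719077e-01,
         1.23129527e+03],
       [ 0.00000000e+00,  0.00000000e+00,  0.00000000e+00,
         1.00000000e+00]])}
side {'vfov': 46.25067866557342, 'cx': 325.24205694685287, 'cy': 232.64215017916874, 'pose': array([[ 8.58474921e-01,  3.00754802e-01, -4.15412276e-01,
         6.35452408e+01],
       [-5.12812769e-01,  4.92933503e-01, -7.02879525e-01,
        -8.51222791e+02],
       [-6.62376360e-03,  8.16433164e-01,  5.77401953e-01,
         7.38424443e+02],
       [ 0.00000000e+00,  0.00000000e+00,  0.00000000e+00,
         1.00000000e+00]])}
```

View pics/top0.png

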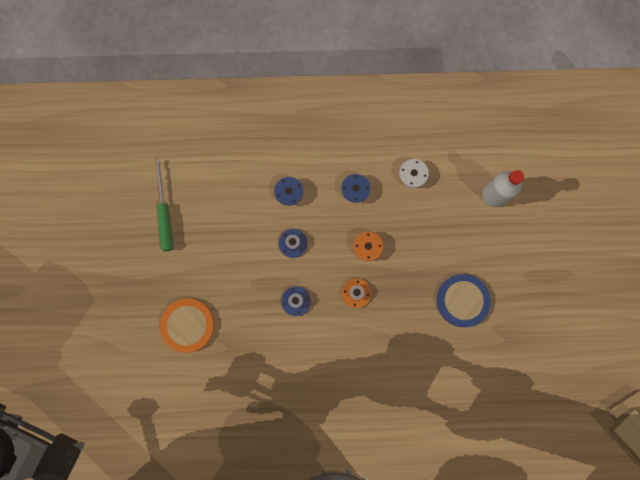

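View pics/side0.png

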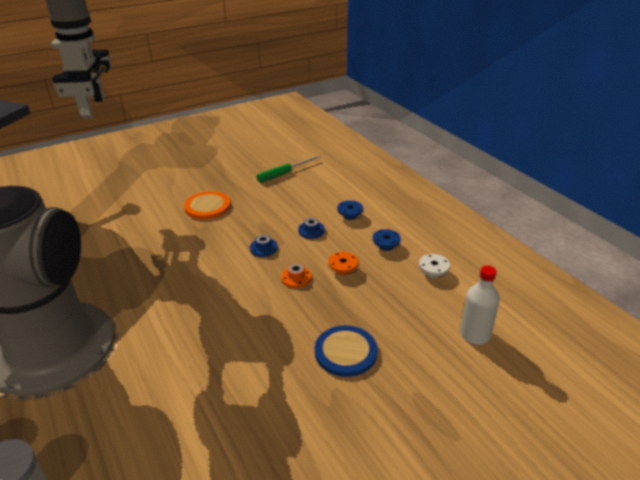

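Top view candidates for the blue parts:
- Hub-down blue: (289,191) and (356,188).
- Hub-up blue: (293,243) and (296,301).
- Not wanted: white look-alike (414,173), orange hub-down (368,246), orange hub-up (356,293).
- Stands: blue at (464,300) is the target, orange at (187,325) is not used.

The side view agrees. Next I'll measure them and check one crop.

```bash
cat > h.py <<'E'
import numpy as np, cv2
from plant import get_obs, vision
from scipy.spatial.transform import Rotation as R
def ray(c,u,v):
    f=240/np.tan(np.radians(c["vfov"]/2)); P=c["pose"]
    return P[:3,3],P[:3,:3]@np.array([(u-c["cx"])/f,-(v-c["cy"])/f,-1])
def onplane(c,u,v,z):
    o,d=ray(c,u,v); return o+d*(z-o[2])/d[2]
def pix(c,p):
    f=240/np.tan(np.radians(c["vfov"]/2)); q=c["pose"][:3,:3].T@(np.array(p,float)-c["pose"][:3,3])
    return np.array([c["cx"]-f*q[0]/q[2],c["cy"]+f*q[1]/q[2]])
def circle(c,cnt,z):
    """contour pixels cast onto plane z, enclosing circle there"""
    h=cv2.convexHull(cnt)[:,0,:]
    p=np.array([onplane(c,u,v,z)[:2] for u,v in h],np.float32)
    (x,y),r=cv2.minEnclosingCircle(p); A=np.c_[2*p,np.ones(len(p))]
    s=np.linalg.lstsq(A,(p**2).sum(1),rcond=None)[0]
    return x,y,r,s[0],s[1],np.sqrt(s[2]+s[0]**2+s[1]**2)
def mask(c,lo,hi):
    return cv2.inRange(cv2.cvtColor(c["pixels"],cv2.COLOR_RGB2HSV),lo,hi)
BLUE=((105,110,40),(125,255,255)); ORG=((4,190,150),(14,255,255))
def blobs(m,amin=150,amax=6000):
    cs=cv2.findContours(m,cv2.RETR_EXTERNAL,cv2.CHAIN_APPROX_NONE)[0]
    return [k for k in cs if amin<cv2.contourArea(k)<amax]
def err(tx,ty,tz=None,yaw=None):
    """tool-frame shift to bring the TCP to the target"""
    o=get_obs(); r=R.from_euler("xyz",o["tcp_rot"]); t=np.array([tx,ty,o["tool_pos"][2] if tz is None else tz])
    return np.round(r.inv().apply(t-o["tool_pos"])/1000,4)
E
python3 - <<'E'
from h import *
np.set_printoptions(precision=1,suppress=True)
for n in("top","side"):
    c=vision.capture(n)
    for nm,b in(("blue",BLUE),("org",ORG)):
        for k in blobs(mask(c,*b)):
            if n=="side" and cv2.contourArea(k)>4000: continue
            m=k[:,0,:].mean(0)
            print(n,nm,m,cv2.contourArea(k),*[(z,np.array(circle(c,k,z))) for z in(8,12,26)])
    if n=="top": cv2.imwrite("pics/crop.png",cv2.resize(c["pixels"][160:340,260:500,::-1],None,fx=3,fy=3,interpolation=cv2.INTER_CUBIC))
E
```

```text
top blue [462.8 298. ] 1964.0 (8, array([ 436.8, -280.9,   53.3,  436.9, -280.8,   53. ])) (12, array([ 436.6, -280. ,   53.1,  436.6, -279.8,   52.9])) (26, array([ 435.8, -276.6,   52.5,  435.9, -276.5,   52.2]))
top org [186.5 325.2] 2101.0 (8, array([402.4, 292. ,  54.1, 402.3, 292. ,  53.7])) (12, array([402.3, 291.1,  53.9, 402.2, 291.1,  53.5])) (26, array([402. , 287.9,  53.3, 401.8, 287.9,  52.9]))
top org [353.3 293.5] 223.0 (8, array([458.4, -58.4,  29.2, 458.5, -58.5,  28.6])) (12, array([458.1, -58.1,  29.1, 458.2, -58.2,  28.5])) (26, array([457.1, -57.3,  28.8, 457.2, -57.4,  28.2]))
top org [368.7 245.3] 549.0 (8, array([556.2, -87.9,  30. , 556.2, -87.7,  29.5])) (12, array([555.6, -87.6,  29.9, 555.6, -87.4,  29.4])) (26, array([553.4, -86.4,  29.5, 553.4, -86.2,  29.1]))
side blue [345.6 350.5] 2351.0 (8, array([ 438.3, -282.1,   57.7,  438.9, -282.4,   55.7])) (12, array([ 436.3, -285.2,   57.3,  436.9, -285.5,   55.4])) (26, array([ 429.1, -296.1,   56.2,  429.7, -296.4,   54.3]))
side blue [263.3 247.9] 268.5 (8, array([446. ,  61.8,  30.5, 446.2,  61.8,  29.4])
[... 396 characters left out ...]
(12, array([564.4,  60.6,  30.2, 564.9,  60.1,  28.9])) (26, array([554.7,  43. ,  29.7, 555.3,  42.5,  28.3]))
side blue [349.7 208.8] 280.5 (8, array([688.3,  90.5,  37.6, 690.2,  90.4,  33.1])) (12, array([684.8,  85.4,  37.4, 686.8,  85.2,  32.9])) (26, array([672.9,  67.3,  36.7, 674.8,  67.2,  32.2]))
side org [342.6 260.8] 447.0 (8, array([567.5, -67.1,  33.8, 568. , -67.8,  32.9])) (12, array([564.8, -71.4,  33.6, 565.3, -72.1,  32.8])) (26, array([555.1, -86.4,  33. , 555.6, -87.1,  32.1]))
side org [206.1 203.1] 872.0 (8, array([406.8, 297. ,  58.5, 406.3, 297.6,  57.2])) (12, array([404.9, 290.7,  58.2, 404.4, 291.3,  56.9])) (26, array([398.4, 268.7,  57.1, 397.8, 269.2,  55.8]))
```

View pics/crop.png

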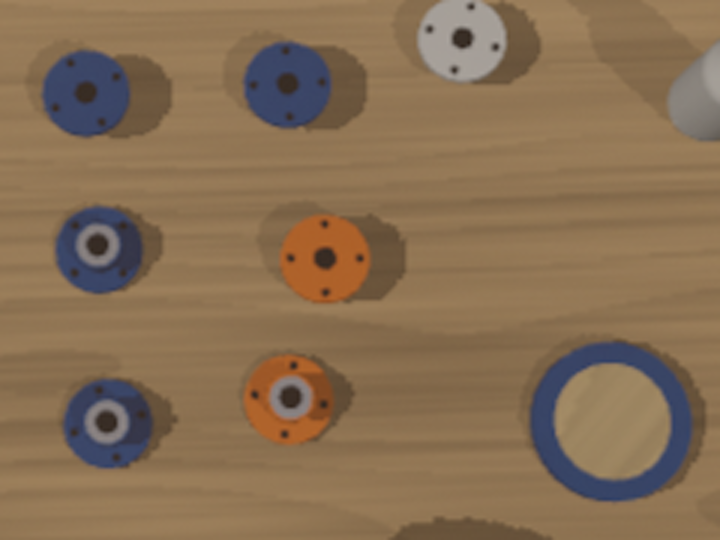

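The crop confirms the choice. It shows two blue hub-down discs (bore at crop (86,92) and (288,84)), two blue hub-up ones (hub at (97,245) and (106,421)), the orange and white ones separate, and the blue stand at (611,420). The blue mask missed the flanges in the top view, so I'll loosen it.

```bash
sed -i 's/^BLUE=((105,110,40)/BLUE=((105,80,30)/' h.py
python3 - <<'E'
from h import *
np.set_printoptions(precision=1,suppress=True)
c=vision.capture("top"); h=cv2.cvtColor(c["pixels"],cv2.COLOR_RGB2HSV)
print(h[185,283],h[247,286],h[305,288],h[300,440])
for k in blobs(mask(c,*BLUE)):
    print(k[:,0,:].mean(0),cv2.contourArea(k),*[(z,np.array(circle(c,k,z))) for z in(8,12,26)])
for u,v in((292.3,241.7),(295.3,300.5),(288.7,190.7),(355.8,188)): print("bore",onplane(c,u,v,26))
E
```

```text
[112 106 103] [114 101  93] [114 104  98] [113 113 102]
[293.6 300.4] 263.0 (8, array([445.5,  66.4,  29.5, 445.5,  66.8,  29. ])) (12, array([445.2,  66.3,  29.4, 445.2,  66.6,  29. ])) (26, array([444.3,  65.6,  29. , 444.3,  66. ,  28.6]))
[463.3 300.3] 2087.5 (8, array([ 437.1, -280.3,   54.6,  437.1, -280.5,   54. ])) (12, array([ 436.9, -279.3,   54.4,  436.9, -279.6,   53.8])) (26, array([ 436.1, -276. ,   53.8,  436.1, -276.2,   53.2]))
[290.9 242.8] 227.5 (8, array([567.1,  70.2,  29.5, 567. ,  70.4,  29. ])) (12, array([566.4,  70. ,  29.4, 566.4,  70.2,  29. ])) (26, array([564.2,  69.3,  29.1, 564.1,  69.5,  28.6]))
[288.  190.2] 550.0 (8, array([680.2,  77.4,  30. , 680.3,  77.6,  29.7])) (12, array([679.2,  77.2,  29.9, 679.3,  77.4,  29.6])) (26, array([675.6,  76.4,  29.5, 675.7,  76.7,  29.3]))
[355.3 187.1] 549.5 (8, array([682.4, -66.1,  30.1, 682.6, -66. ,  29.7])) (12, array([681.4, -65.9,  30. , 681.6, -65.7,  29.6])) (26, array([677.8, -65. ,  29.7, 678. , -64.8,  29.2]))
bore [566.7  70.4  26. ]
bore [445.1  66.6  26. ]
bore [675.7  75.8  26. ]
bore [677.6 -65.6  26. ]
```

```bash
cat >> h.py <<'E'
T=dict(upa=(445.3,66.6),upb=(566.8,70.4),dna=(675.7,76.3),dnb=(677.8,-65.2),st=(436.9,-279.6))
if __name__=="__main__":
    import sys
    print(err(*T[sys.argv[1]],float(sys.argv[2])))
E
python3 h.py upa 100
```

```text
[-0.3719 -0.2708  0.1265]
```

```bash
python3 -m pendant '{"dp":[[-0.03,-0.022,0],[-0.08,-0.058,0.01],[-0.13,-0.095,0.03],[-0.18,-0.131,0.05],[-0.23,-0.167,0.07],[-0.28,-0.204,0.09],[-0.33,-0.24,0.1],[-0.36,-0.262,0.11]],"rotation":[[0,0,0],[0,0,0],[0,0,0],[0,0,0],[0,0,0],[0,0,0],[0,0,0],[0,0,0]]}' 0.0918; python3 -m pendant '{"dp":[[-0.012,-0.009,0.01],[-0.012,-0.009,0.015],[-0.012,-0.009,0.015],[-0.012,-0.009,0.015]],"rotation":[[0,0,0],[0,0,0],[0,0,0],[0,0,0]]}'; python3 h.py upa 11
```

```text
time: 1.25
tool_pos: [439.6, 77.7, 116.4]
tcp_rot: [3.141, 0.001, 2.689]
contact_force: [0.6, 1.1, 0.0]
grip_width: 91.9
finger_force: 0.0
time: 1.75
tool_pos: [445.1, 67.8, 102.1]
tcp_rot: [3.141, 0.0, 2.693]
contact_force: [-0.9, -0.2, 0.3]
grip_width: 91.9
finger_force: 0.0
[-0.0007 -0.001   0.0911]
```

```bash
python3 -m pendant '{"dp":[[-0.0007,-0.001,0.03],[-0.0007,-0.001,0.06],[-0.0007,-0.001,0.08],[-0.0007,-0.001,0.09],[-0.0007,-0.001,0.09],[-0.0007,-0.001,0.09]],"rotation":[[0,0,0],[0,0,0],[0,0,0],[0,0,0],[0,0,0],[0,0,0]]}'
python3 - <<'E'
from h import *
c=vision.capture("side"); cv2.imwrite("pics/s1.png",cv2.resize(c["pixels"][130:310,180:420,::-1],None,fx=3,fy=3))
E
```

```text
time: 2.5
tool_pos: [446.3, 65.6, 12.5]
tcp_rot: [3.141, 0.001, 2.691]
contact_force: [-0.2, -0.1, -0.2]
grip_width: 92.0
finger_force: 0.0
```

View pics/s1.png

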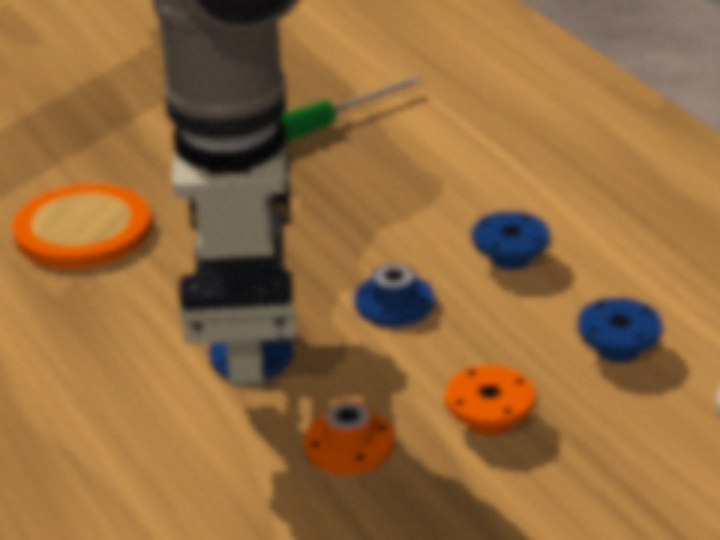

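The gripper straddles the near hub-up flange, with a finger at crop (247,362) in front of its centre (250,360). I'll close.

```bash
python3 -m pendant '{"dp":[[0,0,0.001],[0,0,0.001],[0,0,0.001],[0,0,0.001],[0,0,0.001],[0,0,0.001],[0,0,0.001],[0,0,0.001]],"rotation":[[0,0,0],[0,0,0],[0,0,0],[0,0,0],[0,0,0],[0,0,0],[0,0,0],[0,0,0]]}' 0.02;  python3 -m pendant '{"dp":[[0,0,-0.01],[0,0,-0.03],[0,0,-0.06],[0,0,-0.09],[0,0,-0.09]],"rotation":[[0,0,0],[0,0,0],[0,0,0],[0,0,0],[0,0,0]]}'; python3 h.py st 100
```

```text
time: 3.55
tool_pos: [445.8, 65.4, 10.7]
tcp_rot: [3.141, 0.0, 2.691]
contact_force: [0.0, 0.5, -0.2]
grip_width: 33.3
finger_force: 30.0
time: 4.18
tool_pos: [447.0, 65.3, 102.7]
tcp_rot: [3.14, 0.004, 2.691]
contact_force: [0.1, -0.3, -2.7]
grip_width: 33.2
finger_force: 30.0
[-0.1412 -0.3149  0.0027]
```

```bash
python3 -m pendant '{"dp":[[-0.01,-0.022,0],[-0.03,-0.067,0],[-0.05,-0.112,0],[-0.07,-0.156,0],[-0.09,-0.2,0],[-0.11,-0.245,0],[-0.13,-0.29,0],[-0.138,-0.308,0]],"rotation":[[0,0,0],[0,0,0],[0,0,0],[0,0,0],[0,0,0],[0,0,0],[0,0,0],[0,0,0]]}'; python3 -m pendant '{"dp":[[-0.003,-0.006,0],[-0.003,-0.006,0],[-0.003,-0.006,0]],"rotation":[[0,0,0],[0,0,0],[0,0,0]]}'; python3 h.py st 24
```

```text
time: 5.18
tool_pos: [434.8, -274.0, 99.3]
tcp_rot: [3.141, -0.002, 2.688]
contact_force: [0.4, 0.0, -2.2]
grip_width: 33.1
finger_force: 30.0
time: 5.55
tool_pos: [435.8, -277.2, 100.5]
tcp_rot: [3.141, -0.001, 2.692]
contact_force: [-0.4, -0.3, -2.5]
grip_width: 33.1
finger_force: 30.0
[-0.0021 -0.0017  0.0765]
```

```bash
python3 -m pendant '{"dp":[[-0.002,-0.0017,0.03],[-0.002,-0.0017,0.055],[-0.002,-0.0017,0.07],[-0.002,-0.0017,0.076],[-0.002,-0.0017,0.077],[-0.002,-0.0017,0.0775],[-0.002,-0.0017,0.0778]],"rotation":[[0,0,0],[0,0,0],[0,0,0],[0,0,0],[0,0,0],[0,0,0],[0,0,0]]}'
python3 - <<'E'
from h import *
print(get_obs()["tool_pos"],get_obs()["contact_force"])
E
```

```text
time: 6.42
tool_pos: [437.2, -281.4, 23.5]
tcp_rot: [-3.141, 0.001, 2.691]
contact_force: [0.8, -0.9, -3.2]
grip_width: 33.0
finger_force: 30.0
[ 437.17624894 -281.38338904   23.50484616] [ 0.81528865 -0.88714212 -3.15575018]
```

```bash
python3 -m pendant '{"dp":[[0,0,0.0005],[0,0,0.001],[0,0,0.001],[0,0,0.001]],"rotation":[[0,0,0],[0,0,0],[0,0,0],[0,0,0]]}';  python3 -m pendant '{"dp":[[0,0,0.001],[0,0,0.001],[0,0,0.001],[0,0,0.001],[0,0,0.001]],"rotation":[[0,0,0],[0,0,0],[0,0,0],[0,0,0],[0,0,0]]}' 0.0918; python3 -m pendant '{"dp":[[0,0,-0.01],[0,0,-0.05],[0,0,-0.09],[0,0,-0.11],[0,0,-0.11]],"rotation":[[0,0,0],[0,0,0],[0,0,0],[0,0,0],[0,0,0]]}'; python3 h.py dnb 130
```

```text
time: 6.92
tool_pos: [437.0, -281.3, 22.7]
tcp_rot: [-3.141, 0.001, 2.691]
contact_force: [-1.3, 2.1, 6.0]
grip_width: 33.2
finger_force: 30.0
time: 7.55
tool_pos: [436.9, -281.1, 20.8]
tcp_rot: [3.141, -0.0, 2.691]
contact_force: [1.0, 0.2, 1.0]
grip_width: 78.4
finger_force: 0.0
time: 8.18
tool_pos: [437.7, -281.8, 132.9]
tcp_rot: [-3.141, 0.004, 2.691]
contact_force: [-1.1, 0.8, -0.5]
grip_width: 91.9
finger_force: 0.0
[-0.1218  0.2995  0.0031]
```

```bash
python3 -m pendant '{"dp":[[-0.009,0.022,0],[-0.028,0.067,0],[-0.046,0.112,0],[-0.063,0.156,0],[-0.081,0.2,0],[-0.1,0.245,0],[-0.115,0.285,0],[-0.122,0.299,0]],"rotation":[[0,0,0],[0,0,0],[0,0,0],[0,0,0],[0,0,0],[0,0,0],[0,0,0],[0,0,0]]}'; python3 -m pendant '{"dp":[[0,0,0],[0,0,0],[0,0,0]],"rotation":[[0,0,0],[0,0,0],[0,0,0]]}'; python3 h.py dnb 5;  python3 - <<'E'
from h import *
np.set_printoptions(precision=1,suppress=True)
c=vision.capture("top"); cv2.imwrite("pics/t2.png",cv2.resize(c["pixels"][140:350,280:560,::-1],None,fx=2.5,fy=2.5))
for k in blobs(mask(c,*BLUE)):
    print(k[:,0,:].mean(0),cv2.contourArea(k),*[(z,np.array(circle(c,k,z))) for z in(12,20)])
E
```

```text
time: 9.18
tool_pos: [677.6, -62.6, 128.9]
tcp_rot: [-3.142, -0.002, 2.693]
contact_force: [-0.3, 0.5, -0.5]
grip_width: 91.8
finger_force: 0.0
time: 9.55
tool_pos: [676.3, -66.0, 130.8]
tcp_rot: [-3.141, -0.001, 2.69]
contact_force: [-0.1, -0.4, 0.9]
grip_width: 91.9
finger_force: 0.0
[-0.0011  0.0014  0.1258]
[463.3 300.3] 2090.5 (12, array([ 436.9, -279.3,   54.4,  436.9, -279.5,   53.9])) (20, array([ 436.4, -277.4,   54. ,  436.4, -277.6,   53.5]))
[292.6 242.8] 559.5 (12, array([566.6,  70.3,  29.5, 566.4,  70.6,  29.1])) (20, array([565.3,  69.9,  29.3, 565.1,  70.2,  28.9]))
[288.  190.1] 552.5 (12, array([679.1,  77.2,  29.9, 679.2,  77.4,  29.6])) (20, array([677.1,  76.8,  29.7, 677.2,  77. ,  29.5]))
```

View pics/t2.png

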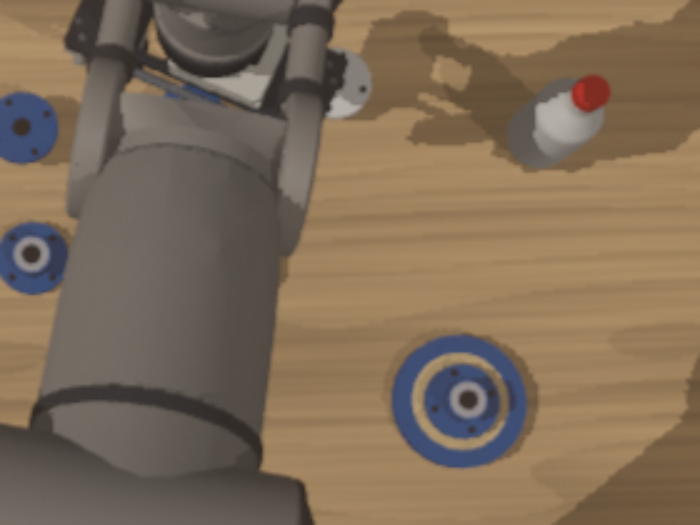

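The flange sits hub up near the stand's centre: bore at crop (468,399), stand at about (459,401). I'll measure both, then grip dnb.

```bash
cat >> h.py <<'E'
def bore(c,u,v,z,w=8):
    """centroid of the dark bore spot near a pixel"""
    u,v=int(u),int(v); g=cv2.cvtColor(c["pixels"],cv2.COLOR_RGB2GRAY)[v-w:v+w+1,u-w:u+w+1]
    m=cv2.moments(cv2.findContours((g<g.min()+25).astype(np.uint8),0,2)[0].__getitem__(0)) if 0 else None
    n,l,s,ce=cv2.connectedComponentsWithStats((g<g.min()+25).astype(np.uint8))
    i=1+np.argmin(np.linalg.norm(ce[1:]-w,axis=1)); p=ce[i]+[u-w,v-w]
    return p,s[i,4],onplane(c,*p,z)
E
sed -i '/m=cv2.moments/d' h.py
python3 - <<'E'
from h import *
np.set_printoptions(precision=1,suppress=True)
c=vision.capture("top"); print(bore(c,467,299,38),bore(c,292,241,26))
m=mask(c,*BLUE); cs,hi=cv2.findContours(m,cv2.RETR_CCOMP,cv2.CHAIN_APPROX_NONE)
for k,h in zip(cs,hi[0]):
    if cv2.contourArea(k)>200: print(h[3],k[:,0,:].mean(0),cv2.contourArea(k),np.array(circle(c,k,12)),np.array(circle(c,k,20)))
E
python3 -m pendant '{"dp":[[-0.001,0.0014,0.03],[-0.001,0.0014,0.07],[-0.001,0.0014,0.1],[-0.001,0.0014,0.12],[-0.001,0.0014,0.1255],[-0.001,0.0014,0.1255],[-0.001,0.0014,0.1255]],"rotation":[[0,0,0],[0,0,0],[0,0,0],[0,0,0],[0,0,0],[0,0,0],[0,0,0]]}'; python3 h.py dnb 5
```

```text
(array([466.8, 299.5]), np.int32(36), array([ 436.4, -280.6,   38. ])) (array([292.1, 241.2]), np.int32(36), array([567.7,  70.9,  26. ]))
-1 [464.5 299.2] 346.5 [ 436.6 -281.7   30.1  436.6 -281.4   29.4] [ 436.2 -279.7   29.9  436.1 -279.4   29.2]
-1 [463.3 300.3] 2091.5 [ 436.9 -279.3   54.4  436.8 -279.6   53.9] [ 436.4 -277.4   54.   436.4 -277.6   53.5]
6 [464.1 300. ] 1328.0 [ 437.  -282.1   44.8  437.1 -281.2   43.2] [ 436.6 -280.2   44.5  436.7 -279.3   42.9]
-1 [292.6 242.8] 557.5 [566.6  70.3  29.5 566.5  70.5  29. ] [565.3  69.9  29.3 565.2  70.1  28.8]
8 [292.4 241.6] 205.5 [569.3  70.1  19.2 569.5  71.   18. ] [568.   69.7  19.1 568.2  70.6  17.9]
-1 [288.  190.1] 553.5 [679.1  77.2  29.9 679.2  77.4  29.7] [677.1  76.8  29.7 677.2  76.9  29.5]
time: 10.52
tool_pos: [679.4, -64.5, 6.9]
tcp_rot: [3.141, 0.002, 2.691]
contact_force: [-0.2, 0.1, 0.5]
grip_width: 91.8
finger_force: 0.0
[ 0.0011 -0.0013  0.0019]
```

The first flange is within about 1 mm of the stand centre.

```bash
python3 -m pendant '{"dp":[[0.001,-0.001,0.001],[0.001,-0.001,0.001],[0.001,-0.001,0.001],[0.001,-0.001,0.001],[0.001,-0.001,0.001],[0.001,-0.001,0.001]],"rotation":[[0,0,0],[0,0,0],[0,0,0],[0,0,0],[0,0,0],[0,0,0]]}' 0.045;  python3 -m pendant '{"dp":[[0,0,-0.01],[0,0,-0.03],[0,0,-0.07],[0,0,-0.11],[0,0,-0.13],[0,0,-0.13]],"rotation":[[0,0,0],[0,0,0],[0,0,0],[0,0,0],[0,0,0],[0,0,0]]}'; python3 h.py st 135
```

```text
time: 11.28
tool_pos: [677.2, -64.7, 4.6]
tcp_rot: [3.141, 0.0, 2.691]
contact_force: [0.4, 1.1, 1.5]
grip_width: 60.9
finger_force: 30.0
time: 12.02
tool_pos: [678.3, -65.0, 137.8]
tcp_rot: [3.14, 0.005, 2.691]
contact_force: [-0.5, -1.0, -3.4]
grip_width: 60.9
finger_force: 30.0
[ 0.1238 -0.2983  0.0017]
```

```bash
python3 -m pendant '{"dp":[[0.009,-0.022,0],[0.028,-0.067,0],[0.046,-0.112,0],[0.064,-0.156,0],[0.082,-0.2,0],[0.1,-0.245,0],[0.117,-0.283,0],[0.124,-0.298,0]],"rotation":[[0,0,0],[0,0,0],[0,0,0],[0,0,0],[0,0,0],[0,0,0],[0,0,0],[0,0,0]]}'; python3 -m pendant '{"dp":[[0,0,0],[0,0,0],[0,0,0]],"rotation":[[0,0,0],[0,0,0],[0,0,0]]}'; python3 h.py st 44
```

```text
time: 13.02
tool_pos: [433.7, -279.8, 133.8]
tcp_rot: [3.141, -0.002, 2.689]
contact_force: [1.2, 0.8, -0.9]
grip_width: 61.0
finger_force: 30.0
time: 13.4
tool_pos: [436.5, -278.1, 134.3]
tcp_rot: [3.141, 0.0, 2.692]
contact_force: [-0.8, -0.7, -2.0]
grip_width: 60.8
finger_force: 30.0
[-0.001  -0.0012  0.0903]
```

```bash
python3 -m pendant '{"dp":[[-0.001,-0.0015,0.03],[-0.001,-0.0015,0.06],[-0.001,-0.0015,0.08],[-0.001,-0.0015,0.088],[-0.001,-0.0015,0.09],[-0.001,-0.0015,0.09],[-0.001,-0.0015,0.09]],"rotation":[[0,0,0],[0,0,0],[0,0,0],[0,0,0],[0,0,0],[0,0,0],[0,0,0]]}'; python3 h.py st 42.6
```

```text
time: 14.28
tool_pos: [436.4, -281.0, 45.2]
tcp_rot: [-3.141, 0.002, 2.691]
contact_force: [0.2, 0.2, -2.2]
grip_width: 60.7
finger_force: 30.0
[0.0002 0.0015 0.0026]
```

```bash
python3 -m pendant '{"dp":[[0,0.001,0.001],[0,0.001,0.002],[0,0.001,0.0025],[0,0.001,0.0025],[0,0.001,0.0025]],"rotation":[[0,0,0],[0,0,0],[0,0,0],[0,0,0],[0,0,0]]}'
```

```text
time: 14.9
tool_pos: [436.5, -279.9, 42.5]
tcp_rot: [-3.142, 0.001, 2.691]
contact_force: [-2.5, 2.0, 6.6]
grip_width: 60.8
finger_force: 30.0
```

Contact made, so release and go to upb.

```bash
python3 -m pendant '{"dp":[[0,0,0],[0,0,0],[0,0,0],[0,0,0],[0,0,0]],"rotation":[[0,0,0],[0,0,0],[0,0,0],[0,0,0],[0,0,0]]}' 0.0918; python3 -m pendant '{"dp":[[0,0,-0.01],[0,0,-0.04],[0,0,-0.08],[0,0,-0.1],[0,0,-0.1]],"rotation":[[0,0,0],[0,0,0],[0,0,0],[0,0,0],[0,0,0]]}'; python3 h.py upb 135
```

```text
time: 15.52
tool_pos: [436.3, -279.8, 41.8]
tcp_rot: [3.141, -0.0, 2.691]
contact_force: [-0.7, -1.0, 0.4]
grip_width: 91.9
finger_force: 0.0
time: 16.15
tool_pos: [437.2, -280.5, 143.9]
tcp_rot: [-3.141, 0.004, 2.691]
contact_force: [0.1, 0.2, -0.0]
grip_width: 91.7
finger_force: 0.0
[0.0362 0.3724 0.0083]
```

```bash
python3 -m pendant '{"dp":[[0.003,0.03,0],[0.008,0.085,0],[0.014,0.142,0],[0.02,0.2,0],[0.025,0.257,0],[0.03,0.31,0],[0.034,0.35,0],[0.036,0.372,0]],"rotation":[[0,0,0],[0,0,0],[0,0,0],[0,0,0],[0,0,0],[0,0,0],[0,0,0],[0,0,0]]}'; python3 -m pendant '{"dp":[[0,0,0],[0,0,0],[0,0,0]],"rotation":[[0,0,0],[0,0,0],[0,0,0]]}'; python3 h.py upb 11;  python3 - <<'E'
from h import *
np.set_printoptions(precision=1,suppress=True)
for n in("top","side"):
    c=vision.capture(n); p=pix(c,(*T["st"],40)).astype(int); print(p)
    cv2.imwrite(f"pics/{n}3.png",cv2.resize(c["pixels"][p[1]-45:p[1]+45,p[0]-60:p[0]+60,::-1],None,fx=4,fy=4))
    if n=="top":print(bore(c,*pix(c,(*T["st"],64)),64))
E
python3 -c "
import cv2;cv2.imwrite('pics/p3.png',cv2.vconcat([cv2.imread('pics/top3.png')[60:300],cv2.imread('pics/side3.png')]))"
```

```text
time: 17.15
tool_pos: [565.8, 72.5, 140.8]
tcp_rot: [-3.141, -0.002, 2.693]
contact_force: [0.8, 0.8, -0.0]
grip_width: 92.0
finger_force: 0.0
time: 17.52
tool_pos: [565.8, 69.3, 141.9]
tcp_rot: [-3.141, -0.0, 2.689]
contact_force: [0.6, 0.3, -0.2]
grip_width: 91.5
finger_force: 0.0
[-0.0005  0.0014  0.1309]
[466 299]
(array([469.9, 297.8]), np.int32(70), array([ 438.1, -280.5,   64. ]))
[343 335]
```

View pics/p3.png

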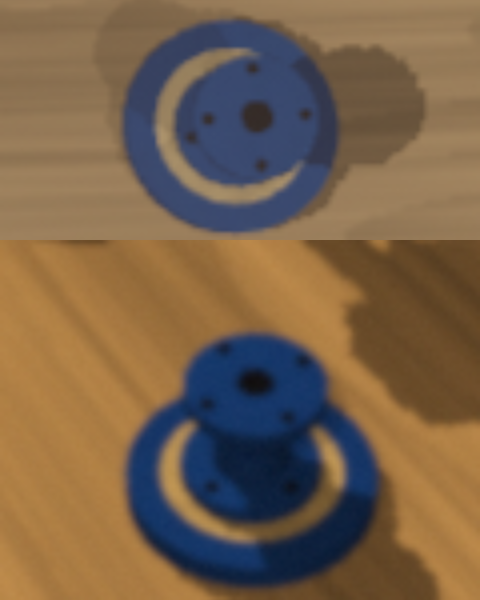

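Two flanges are piled straight, hub on hub; the top bore at crop (257,116) casts to (438,-280.5), about 1.5 mm off centre. Next is upb.

```bash
python3 -m pendant '{"dp":[[-0.0005,0.001,0.03],[-0.0005,0.001,0.07],[-0.0005,0.001,0.1],[-0.0005,0.001,0.12],[-0.0005,0.001,0.129],[-0.0005,0.001,0.13],[-0.0005,0.001,0.13]],"rotation":[[0,0,0],[0,0,0],[0,0,0],[0,0,0],[0,0,0],[0,0,0],[0,0,0]]}'; python3 h.py upb 11
```

```text
time: 18.5
tool_pos: [567.5, 71.3, 12.8]
tcp_rot: [3.141, 0.001, 2.691]
contact_force: [0.8, -0.2, 0.4]
grip_width: 91.8
finger_force: 0.0
[ 0.0003 -0.0011  0.0018]
```

```bash
python3 -m pendant '{"dp":[[0,-0.001,0.001],[0,-0.001,0.001],[0,-0.001,0.001],[0,-0.001,0.001],[0,-0.001,0.001],[0,-0.001,0.001],[0,-0.001,0.001],[0,-0.001,0.001]],"rotation":[[0,0,0],[0,0,0],[0,0,0],[0,0,0],[0,0,0],[0,0,0],[0,0,0],[0,0,0]]}' 0.02;  python3 -m pendant '{"dp":[[0,0,-0.01],[0,0,-0.03],[0,0,-0.07],[0,0,-0.11],[0,0,-0.14],[0,0,-0.15],[0,0,-0.15]],"rotation":[[0,0,0],[0,0,0],[0,0,0],[0,0,0],[0,0,0],[0,0,0],[0,0,0]]}'; python3 h.py st 160
```

```text
time: 19.5
tool_pos: [566.5, 70.5, 10.9]
tcp_rot: [3.141, -0.0, 2.691]
contact_force: [-0.3, 0.1, 0.0]
grip_width: 32.8
finger_force: 30.0
time: 20.38
tool_pos: [566.3, 70.5, 160.8]
tcp_rot: [3.141, 0.0, 2.691]
contact_force: [-0.4, -0.6, -3.1]
grip_width: 33.0
finger_force: 30.0
[-0.0361 -0.3715  0.0008]
```

Target tip height for contact: 64 + 10.9 = 74.9.

```bash
python3 -m pendant '{"dp":[[-0.003,-0.03,0],[-0.008,-0.085,0],[-0.014,-0.142,0],[-0.02,-0.2,0],[-0.025,-0.257,0],[-0.03,-0.31,0],[-0.034,-0.35,0],[-0.036,-0.371,0]],"rotation":[[0,0,0],[0,0,0],[0,0,0],[0,0,0],[0,0,0],[0,0,0],[0,0,0],[0,0,0]]}'; python3 -m pendant '{"dp":[[0,0,0],[0,0,0],[0,0,0]],"rotation":[[0,0,0],[0,0,0],[0,0,0]]}'; python3 h.py st 76.5
```

```text
time: 21.38
tool_pos: [435.5, -280.6, 159.0]
tcp_rot: [3.141, -0.003, 2.688]
contact_force: [0.9, -0.8, -3.7]
grip_width: 32.9
finger_force: 30.0
time: 21.75
tool_pos: [437.4, -278.1, 160.5]
tcp_rot: [3.141, -0.001, 2.692]
contact_force: [-0.7, 1.2, -2.5]
grip_width: 33.1
finger_force: 30.0
[-0.0003 -0.0017  0.084 ]
```

```bash
python3 -m pendant '{"dp":[[0,-0.001,0.03],[0,-0.001,0.06],[0,-0.001,0.075],[0,-0.001,0.082],[0,-0.001,0.083],[0,-0.001,0.083],[0,-0.001,0.083]],"rotation":[[0,0,0],[0,0,0],[0,0,0],[0,0,0],[0,0,0],[0,0,0],[0,0,0]]}'; python3 h.py st 74.9
```

```text
time: 22.62
tool_pos: [437.2, -280.4, 78.6]
tcp_rot: [-3.141, 0.001, 2.691]
contact_force: [-0.2, 0.3, -3.6]
grip_width: 33.0
finger_force: 30.0
[0.0006 0.0006 0.0037]
```

```bash
python3 -m pendant '{"dp":[[0,0.0005,0.001],[0,0.0005,0.002],[0,0.0005,0.003],[0,0.0005,0.0035],[0,0.0005,0.0035],[0,0.0005,0.0035]],"rotation":[[0,0,0],[0,0,0],[0,0,0],[0,0,0],[0,0,0],[0,0,0]]}'
```

```text
time: 23.38
tool_pos: [437.1, -279.7, 74.9]
tcp_rot: [-3.142, 0.001, 2.691]
contact_force: [-2.3, 1.1, 5.9]
grip_width: 32.9
finger_force: 30.0
```

```bash
python3 -m pendant '{"dp":[[0,0,0],[0,0,0],[0,0,0],[0,0,0],[0,0,0],[0,0,0],[0,0,0]],"rotation":[[0,0,0],[0,0,0],[0,0,0],[0,0,0],[0,0,0],[0,0,0],[0,0,0]]}' 0.0918; python3 -m pendant '{"dp":[[0,0,-0.01],[0,0,-0.04],[0,0,-0.08],[0,0,-0.1],[0,0,-0.1]],"rotation":[[0,0,0],[0,0,0],[0,0,0],[0,0,0],[0,0,0]]}'; python3 h.py dna 160
```

```text
time: 24.25
tool_pos: [437.0, -279.6, 74.4]
tcp_rot: [3.142, 0.0, 2.691]
contact_force: [0.0, 0.2, -0.6]
grip_width: 91.5
finger_force: 0.0
time: 24.88
tool_pos: [437.8, -280.2, 176.4]
tcp_rot: [-3.141, 0.004, 2.691]
contact_force: [-1.1, 0.1, 0.7]
grip_width: 91.5
finger_force: 0.0
[-0.0588  0.4246  0.0162]
```

```bash
python3 -m pendant '{"dp":[[-0.004,0.03,0],[-0.012,0.085,0],[-0.02,0.144,0],[-0.028,0.203,0],[-0.036,0.262,0],[-0.045,0.322,0],[-0.053,0.38,0],[-0.058,0.415,0]],"rotation":[[0,0,0],[0,0,0],[0,0,0],[0,0,0],[0,0,0],[0,0,0],[0,0,0],[0,0,0]]}'; python3 -m pendant '{"dp":[[-0.001,0.009,0.015],[-0.001,0.009,0.015],[-0.001,0.009,0.015],[-0.001,0.009,0.015]],"rotation":[[0,0,0],[0,0,0],[0,0,0],[0,0,0]]}'; python3 h.py dna 5;  python3 - <<'E'
from h import *
np.set_printoptions(precision=1,suppress=True)
c=vision.capture("top");print(bore(c,*pix(c,(*T["st"],90)),90))
c=vision.capture("side"); p=pix(c,(*T["st"],50)).astype(int)
cv2.imwrite("pics/s4.png",cv2.resize(c["pixels"][p[1]-60:p[1]+60,p[0]-60:p[0]+60,::-1],None,fx=4,fy=4))
E
```

```text
time: 25.88
tool_pos: [670.4, 71.5, 172.6]
tcp_rot: [-3.141, -0.002, 2.693]
contact_force: [-0.2, -0.1, -0.6]
grip_width: 91.8
finger_force: 0.0
time: 26.38
tool_pos: [674.7, 75.0, 160.0]
tcp_rot: [3.141, 0.001, 2.689]
contact_force: [0.7, -0.7, 0.7]
grip_width: 91.7
finger_force: 0.0
[-0.0002  0.0016  0.155 ]
(array([472.8, 296.9]), np.int32(40), array([ 438.2, -279.8,   90. ]))
```

View pics/s4.png

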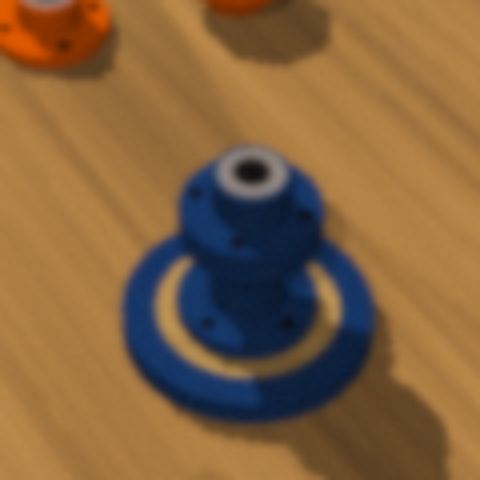

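The third flange stands straight on the pile, hub up; its bore at crop (251,171) is about 1 mm off centre. Now for the last one.

```bash
python3 -m pendant '{"dp":[[0,0.001,0.03],[0,0.001,0.07],[0,0.001,0.11],[0,0.001,0.14],[0,0.001,0.153],[0,0.001,0.154],[0,0.001,0.154],[0,0.001,0.154]],"rotation":[[0,0,0],[0,0,0],[0,0,0],[0,0,0],[0,0,0],[0,0,0],[0,0,0],[0,0,0]]}'; python3 h.py dna 5
```

```text
time: 27.48
tool_pos: [676.2, 77.2, 7.0]
tcp_rot: [3.14, 0.002, 2.691]
contact_force: [-0.1, 0.6, -0.5]
grip_width: 91.8
finger_force: 0.0
[ 0.0001 -0.001   0.002 ]
```

```bash
python3 -m pendant '{"dp":[[0,-0.001,0.001],[0,-0.001,0.001],[0,-0.001,0.001],[0,-0.001,0.001],[0,-0.001,0.001],[0,-0.001,0.001]],"rotation":[[0,0,0],[0,0,0],[0,0,0],[0,0,0],[0,0,0],[0,0,0]]}' 0.045;  python3 -m pendant '{"dp":[[0,0,-0.01],[0,0,-0.03],[0,0,-0.08],[0,0,-0.13],[0,0,-0.165],[0,0,-0.18],[0,0,-0.18]],"rotation":[[0,0,0],[0,0,0],[0,0,0],[0,0,0],[0,0,0],[0,0,0],[0,0,0]]}'; python3 h.py st 185
```

```text
time: 28.22
tool_pos: [675.0, 76.5, 4.5]
tcp_rot: [3.141, 0.0, 2.691]
contact_force: [1.1, 1.1, 0.4]
grip_width: 60.9
finger_force: 30.0
time: 29.1
tool_pos: [675.1, 76.3, 185.5]
tcp_rot: [3.141, 0.002, 2.691]
contact_force: [-0.3, -0.3, -3.2]
grip_width: 60.7
finger_force: 30.0
[ 0.0593 -0.4241  0.    ]
```

Target tip height: 90 + 4.5 = 94.5.

```bash
python3 -m pendant '{"dp":[[0.004,-0.03,0],[0.012,-0.085,0],[0.02,-0.144,0],[0.028,-0.203,0],[0.036,-0.262,0],[0.045,-0.322,0],[0.053,-0.38,0],[0.058,-0.415,0]],"rotation":[[0,0,0],[0,0,0],[0,0,0],[0,0,0],[0,0,0],[0,0,0],[0,0,0],[0,0,0]]}'; python3 -m pendant '{"dp":[[0.001,-0.009,0],[0.001,-0.009,0],[0.001,-0.009,0],[0.001,-0.009,0]],"rotation":[[0,0,0],[0,0,0],[0,0,0],[0,0,0]]}'; python3 h.py st 97
```

```text
time: 30.1
tool_pos: [439.3, -273.3, 182.6]
tcp_rot: [3.141, -0.004, 2.689]
contact_force: [0.9, -0.5, -2.6]
grip_width: 61.0
finger_force: 30.0
time: 30.6
tool_pos: [437.6, -278.6, 184.2]
tcp_rot: [3.141, -0.0, 2.693]
contact_force: [-0.1, -0.4, -2.0]
grip_width: 60.7
finger_force: 30.0
[ 0.0002 -0.0013  0.0872]
```

```bash
python3 -m pendant '{"dp":[[0,-0.001,0.03],[0,-0.001,0.06],[0,-0.001,0.08],[0,-0.001,0.086],[0,-0.001,0.087],[0,-0.001,0.087],[0,-0.001,0.087]],"rotation":[[0,0,0],[0,0,0],[0,0,0],[0,0,0],[0,0,0],[0,0,0],[0,0,0]]}'; python3 h.py st 94.5
```

```text
time: 31.48
tool_pos: [437.0, -280.8, 98.2]
tcp_rot: [-3.141, 0.001, 2.691]
contact_force: [0.5, 0.1, -2.9]
grip_width: 61.4
finger_force: 30.0
[0.0006 0.001  0.0037]
```

```bash
python3 -m pendant '{"dp":[[0,0.001,0.001],[0,0.001,0.002],[0,0.001,0.003],[0,0.001,0.0035],[0,0.001,0.0035],[0,0.001,0.0035]],"rotation":[[0,0,0],[0,0,0],[0,0,0],[0,0,0],[0,0,0],[0,0,0]]}'
```

```text
time: 32.22
tool_pos: [437.2, -279.7, 94.4]
tcp_rot: [-3.142, 0.001, 2.691]
contact_force: [-1.0, 1.3, 5.3]
grip_width: 61.2
finger_force: 30.0
```

```bash
python3 -m pendant '{"dp":[[0,0,0],[0,0,0],[0,0,0],[0,0,0],[0,0,0],[0,0,0]],"rotation":[[0,0,0],[0,0,0],[0,0,0],[0,0,0],[0,0,0],[0,0,0]]}' 0.0918; python3 -m pendant '{"dp":[[0,0,-0.01],[0,0,-0.04],[0,0,-0.08],[0,0,-0.1],[0.0,0.03,-0.1],[0,0.08,-0.1],[0,0.13,-0.1],[0,0.18,-0.1]],"rotation":[[0,0,0],[0,0,0],[0,0,0],[0,0,0],[0,0,0],[0,0,0],[0,0,0],[0,0,0]]}'; python3 -m pendant '{"dp":[[0,0.04,0],[0,0.07,0],[0,0.08,0],[0,0.08,0],[0,0.08,0]],"rotation":[[0,0,0],[0,0,0],[0,0,0],[0,0,0],[0,0,0]]}'
python3 - <<'E'
from h import *
np.set_printoptions(precision=1,suppress=True)
c=vision.capture("top");print(bore(c,*pix(c,(*T["st"],116)),116))
c=vision.capture("side"); p=pix(c,(*T["st"],50)).astype(int)
cv2.imwrite("pics/s5.png",cv2.resize(c["pixels"][p[1]-90:p[1]+60,p[0]-75:p[0]+75,::-1],None,fx=3,fy=3))
E
```

```text
time: 32.98
tool_pos: [437.0, -279.6, 93.9]
tcp_rot: [3.141, 0.0, 2.691]
contact_force: [0.4, 1.4, 0.1]
grip_width: 91.9
finger_force: 0.0
time: 33.98
tool_pos: [516.1, -116.3, 194.8]
tcp_rot: [3.141, 0.001, 2.69]
contact_force: [0.2, -0.9, -0.0]
grip_width: 91.6
finger_force: 0.0
time: 34.6
tool_pos: [549.9, -46.7, 194.1]
tcp_rot: [-3.141, 0.0, 2.69]
contact_force: [-0.3, -0.3, 0.5]
grip_width: 91.3
finger_force: 0.0
(array([476.4, 295.7]), np.int32(72), array([ 438.7, -280.2,  116. ]))
```

View pics/s5.png

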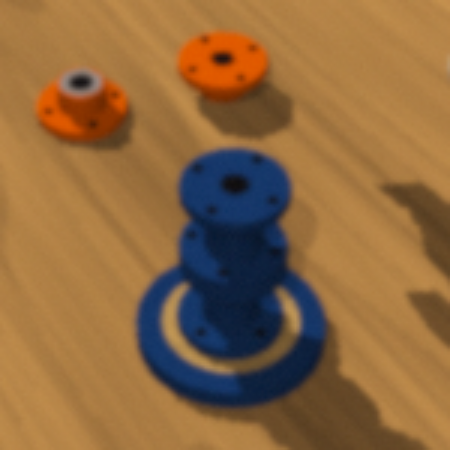

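All four stand in a straight pile, with the top bore at crop (235,185), about 2 mm off centre. The orange flanges are untouched and the gripper is clear.

```bash
python3 -c "
from plant import workorder; print(workorder.close_job())"
```

```text
the job is handed in; nothing more can be done
None
```

The four blue flanges are stacked hub up, hub down, hub up, hub down on the blue stand, the top one measured about 2 mm off its centre, and the job was handed in at about 35 s; no verdict was returned.

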